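# Open the cable box and switch on the power strip

### The job

Lift the wooden lid off the white cable box by its handle and lay it gently on the table beside the box, flat and right way up. Then switch on the power strip inside by pressing down the raised half of its rocker switch, the half next to the sockets, all the way home. Leave the box open and don't disturb the mug, the remote control or the book.

Things in the scene. Friction and masses are not known exactly. Their poses are not given: they have to be found in the camera images.
- cable_box: White plastic open-topped box, fixed; outside 260 (its x) x 125 (y) x 100 mm high, walls and floor 4 mm. Origin: centre of the underside, on the table. Along the middle of its floor lies a white power strip, 190 x 56 mm, top 44 mm above the table: rocker switch at the box's -x end (pivot at box x -78 mm, y 0), an empty socket, then a plug-in charger (46 x 50 mm at box x +46 mm, top at 84 mm).
- lid: Loose bamboo lid, about 0.27 kg, lying on the box at the start: board 268 (its x) x 133 (y) x 10 mm; under it a 5 mm deep step sits in the box mouth with 3.5 mm play. Origin: centre of the step's underside, 95 mm above the table on the box, 0 when laid on the table; z points out of the top. Board top 15 mm above the origin.
- switch (a joint): Grey rocker in a black frame, 34 mm long (box x) x 25 mm wide. It tilts about the box's y axis: 0 rad = off (the half towards the sockets, box +x, stands up, the other is level); 0.30 rad = on (the half towards the sockets is level, the other stands up). A stiff friction pivot holds it wherever it is left; pressing at switch_press takes about 3 N all the way, then it meets a hard stop.
- switch_press (a point): Point on the top face of the rocker's half towards the sockets, on its centre line, 11 mm from the pivot: press straight down here. About 52 mm above the table when off, 3 mm lower when on; 48 mm below the box rim.
- mug: White ceramic mug with a handle, 82 mm across, 95 mm high, standing beyond the box. Origin: centre of its underside.
- remote: Black TV remote control, 170 x 46 x 18 mm, lying to one side. Long axis x. Origin: centre of its underside.
- book: Hardback book, 190 x 130 x 26 mm, lying to one side. Long axis x. Origin: centre of its underside.
- lid_handle (a point): Centre of the lid's handle, halfway up: a solid wooden batten along the lid's x, in the middle of the board, 120 mm long, 18 mm wide (y), 24 mm high, standing on the board (from 15 to 39 mm above the lid's origin; this point is 27 mm above it).

How it is judged:
By the outcome, as a careful person would: the job done as asked, in the order asked, and still so for the second after the job is handed in, with the robot touching nothing.
It also fails if it takes over 48 s, if anything falls off the work surface, if the arm or the gripper's body presses on something with over 40 N, if the wrist force passes 120 N, or if a joint passes its speed limit or range.

### The arm

A 6-joint arm with a two-finger parallel gripper is mounted at the origin on the work surface. World frame = base frame: x ahead of the robot, y to its left, z up, the work surface at z = 0. Lengths are in m, angles in rad, forces in N, time in s.
With the tool pointing down it reaches from about 0.25 to 0.725 m from the base axis. Payload 4 kg.
Tool frame: the origin (TCP) lies at the very end of the fingers, on their centre line; the grasp point (between the pads) lies 19 mm behind it; z points along the fingers, y is the line along which they close (so a half turn about z gives the same grasp; the last joint's range is limited). The gripper opens to 85 mm and grips with 20 to 120 N. Pads are 22 mm wide; open, the fingers measure 114 mm over their backs; the gripper's body (76 mm by 85 mm) begins 54 mm behind the grasp point. The pads swing forward as they close: fully open they stand 13 mm farther back than shut.
Start: joints at [1.275, 0.241, 0.005, 1.335, 0, 1.571], TCP at [0.146, 0.478, 0.231] pointing down, gripper open.
Joint ranges: [-2.72, 2.72], [-1.05, 1.87], [-1.09, 1.28], [-1.99, 2.15], [-1.42, 1.44], [-3.14, 3.14]. Speed limits (rad/s): [2.79, 2.79, 3.14, 3.14, 3.14, 3.14].

### API

Orientations are given as a unit quaternion [x, y, z, w].
In Python, from workcell import monitor, viewer, job gives the robot as it stands.
- The arm moves only by the tool arm_command, never from a script. Its argument "increments" is a list of rows, each an object of numbers: "dx", "dy", "dz": the shift along the tool's x, y, z in cm; "wx", "wy", "wz": the turn, a rotation vector about the tool's x, y, z in rad; "grip": the finger opening in cm, from 0 to 8.54. In form: [{"dx": .., "dy": .., "dz": .., "wx": .., "wy": .., "wz": .., "grip": ..}, ...]. A call has 1 to 10 rows; each row is the pose to reach, as a shift and turn from the pose commanded when the call began, along the tool's axes at that moment; what a row does not reach only later rows make up. A row lasts 1/10 s, in which the tool goes at most 50 mm and 8.59 degrees, less where a joint would pass 70% of its speed; a pose out of reach is approached as far as the arm can. A call with a gripper value outside its range is refused whole. The fingers move at their own pace and stop on an object; the grip force is fixed at half the most. Time passes only in rows, so rows that repeat a pose let the fingers close. It gives the time, the measured TCP pose, the force, the opening and the grip force at its end, in the units of the state.
- monitor.get_obs(): the state, without advancing time (a new reading comes with each control period).
- viewer.camera(name): name is "scene" or "top" or "wrist"; returns (picture, depth): 480x640x3 uint8, red, green, blue; 480x640 float32, m along the optical axis (not along the pixel's ray), 0 where there is no reading.
- viewer.get_calibration(name): a dict with "fovy" (degrees; the focal length in pixels is half the picture's height over the tangent of half this angle, whatever the lens; pixels are square), "cx", "cy" (the principal point, pixels), "dist_coeffs" ([k1, k2, p1, p2, k3] as OpenCV has them; the pictures are not rectified), "view" (4x4, takes a point from world to camera coordinates). Camera axes: x right, y up, looking along -z (the intrinsics and any distortion apply to the point x, -y, -z); pixel columns grow to the right and rows downward; lengths in m; the calibration is good to about 2 mm. A picture is of the moment at which its call begins: read the wrist's pose just before it. get_calibration takes no time and is no camera call; for the wrist camera it gives the pose at the moment of the call.
- job.job_done(): hands the job in; it is judged then, once.
The state is a dict: "clock": time; "joint_pos": joint angles; "joint_vel": joint speeds; "tau": joint torques, N m; "eef_pos": TCP position; "tool_rot": TCP orientation; "ft_force": force on the tool from outside, world axes, zero at the start; "ft_torque": the same for the moment, N m; "grip_width": finger opening in m; "grasp_force": force on a finger pad.
Only numpy, scipy, OpenCV 4.12 (cv2) and the standard library are available. Lean on these libraries where they do the work, as an engineer would, in place of code of your own. Each camera call takes 0.05 s, during which the arm holds its last target. There are 200 camera calls.

## Working session

There is one attempt and no reset: what is moved stays moved. The work goes in short steps, Python scripts to look and compute and a tool call to move; the robot and the scene stay as the last step left them, time stands still between calls to the robot, and variables do not carry over. Pictures are saved under pics/ and viewed, at most 10 in all, crops included, and the job is handed in when it is done.

Besides the shell and the picture viewer there is one more tool, called after "Request:" as name(argument=value, ...), one argument or row to a line, values as JSON. arm_command: Moves the arm, as the interface text tells. Its arguments: {"type":"object","properties":{"increments":{"type":"array","items":{"type":"object","properties":{"dx":{"type":"number"},"dy":{"type":"number"},"dz":{"type":"number"},"wx":{"type":"number"},"wy":{"type":"number"},"wz":{"type":"number"},"grip":{"type":"number"}}}}},"required":["increments"]}

```bash
mkdir -p pics; cat > h.py <<'E'
import numpy as np, cv2
from workcell import monitor, viewer, job
def cal(n):
    c=viewer.get_calibration(n); f=240/np.tan(np.radians(c["fovy"])/2)
    K=np.array([[f,0,c["cx"]],[0,f,c["cy"]],[0,0,1]]); return K,np.array(c["dist_coeffs"],float),np.array(c["view"])
def shot(n,name):
    c=cal(n); p,d=viewer.camera(n); cv2.imwrite(f"pics/{name}.png",p[:,:,::-1]); np.savez(f"pics/{name}.npz",p=p,d=d,K=c[0],D=c[1],V=c[2])
def ray(z,uv):
    q=cv2.undistortPoints(np.array([[uv]],float),z["K"],z["D"])[0,0]
    V=z["V"];R=V[:3,:3];o=-R.T@V[:3,3]; return o,R.T@np.array([q[0],-q[1],-1])
def atz(z,uv,h): o,r=ray(z,uv); return o+r*(h-o[2])/r[2]
def atd(z,uv):
    o,r=ray(z,uv); u,v=map(int,uv); return o+r*np.median(z["d"][v-1:v+2,u-1:u+2])
def tri(a,ua,b,ub):
    o1,r1=ray(a,ua);o2,r2=ray(b,ub); s=np.linalg.lstsq(np.c_[r1,-r2],o2-o1,rcond=None)[0]
    p,q=o1+s[0]*r1,o2+s[1]*r2; return (p+q)/2,np.linalg.norm(p-q)
def ld(n): return dict(np.load(f"pics/{n}.npz"))
E
python3 - <<'E'
from h import *
shot("top","top0");shot("scene","sc0")
o=monitor.get_obs();print(o["clock"],o["eef_pos"],o["tool_rot"],o["grip_width"])
for n in("top","scene"):
    K,D,V=cal(n);print(n,K[0,0],D,-V[:3,:3].T@V[:3,3])
E
```

```text
0.1 [0.14559845 0.47777229 0.23053615] [ 1.47356102e-01  9.89083100e-01 -8.85124013e-04 -1.32363962e-04] 0.08508306971849919
top 459.3307212148547 [-0.1189618  0.         0.         0.         0.       ] [0.45804002 0.0192018  1.17490583]
scene 592.7162966178446 [0.0459285 0.        0.        0.        0.       ] [1.42963971 0.45952719 1.49243534]
```

View pics/top0.png

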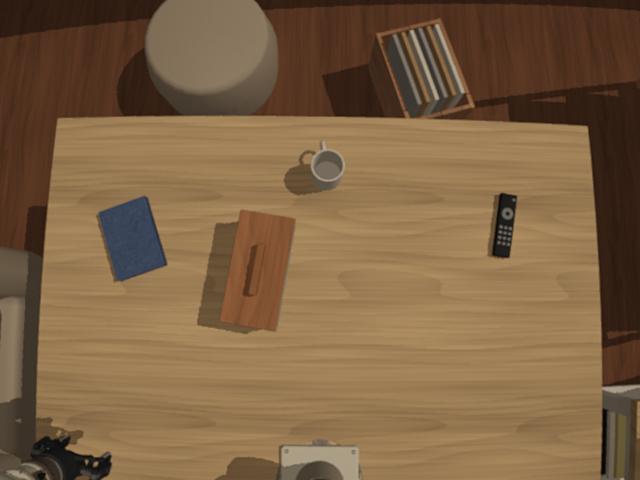

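View pics/sc0.png

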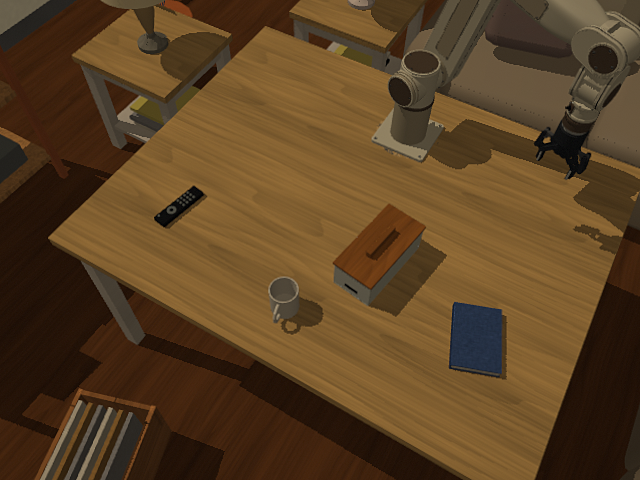

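Both views show the lid on the box at top (258,270) and scene (379,247). The mug is beyond it, the book is to the left, the remote is far right, and the table right of the box is free. I'll enlarge crops of the lid next.

```bash
python3 - <<'E'
from h import *
a=ld("top0")["p"][200:340,200:310,::-1];b=ld("sc0")["p"][195:310,325:435,::-1]
a=cv2.resize(a,None,fx=3.6,fy=4,interpolation=2);a=cv2.resize(ld("top0")["p"][200:340,200:310,::-1],None,fx=3.6,fy=3.6,interpolation=2)
b=cv2.resize(b,None,fx=3.6,fy=3.6,interpolation=2)
im=np.zeros((504,792,3),np.uint8);im[:a.shape[0],:396]=a[:,:396];im[:b.shape[0],396:]=b[:,:396];cv2.imwrite("pics/c0.png",im)
z=ld("top0")
for n,uv in dict(lid1=(245,225),h=(254,270),tab=(380,270)).items(): print(n,atd(z,uv))
E
```

```text
lid1 [0.63083381 0.18405749 0.1080502 ]
h [0.52348872 0.1563948  0.13295834]
tab [ 0.53596736 -0.1494185  -0.00087244]
```

View pics/c0.png

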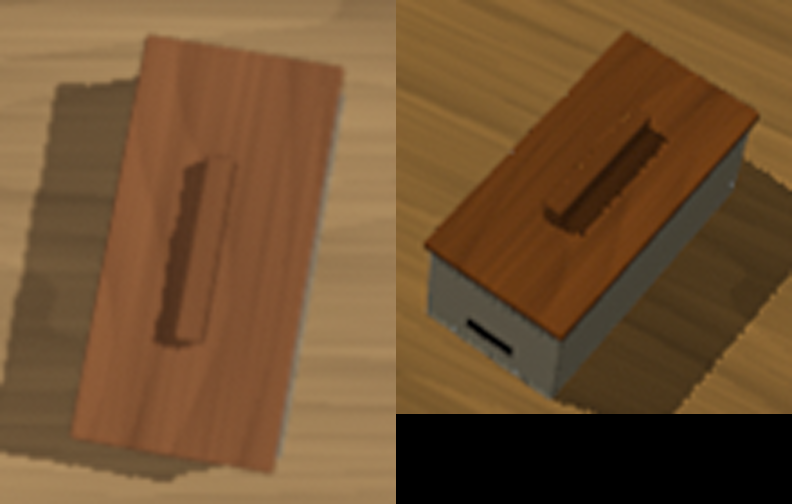

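The crop gives the lid corners at (148,36), (344,68), (273,472) and (73,437) in the top panel. In the scene panel the matching corners are (562,338), (427,245), (628,31) and (759,117). I'll triangulate them.

```bash
python3 - <<'E'
from h import *
A=ld("top0");B=ld("sc0")
t=np.array([(148,36),(344,68),(273,472),(73,437)])/3.6+200-0.4
s=(np.array([(562,338),(427,245),(628,31),(759,117)])-[396,0])/3.6+[325,195]-0.4
P=[]
for a,b in zip(t,s): p,e=tri(A,a,B,b);P.append(p);print(p.round(4),e.round(4),atz(A,a,.11).round(4),atz(B,b,.11).round(4))
P=np.array(P);c=P.mean(0);T=np.array([atz(A,a,.11) for a in t]);print("c",c,T.mean(0))
for Q in(P,T):
    x=(Q[0]+Q[1]-Q[2]-Q[3])/2;y=(Q[0]+Q[3]-Q[1]-Q[2])/2;print(np.linalg.norm(x),np.linalg.norm(y),np.degrees(np.arctan2(x[1],x[0])),np.degrees(np.arctan2(y[1],y[0]))-90)
# handle top points by depth: segmentation height>.124
D=A["d"];pts=np.array([atd(A,(u,v)) for v in range(205,335) for u in range(220,297)])
h=pts[(pts[:,2]>.124)&(pts[:,2]<.15)];print("handle",len(h),np.median(h[:,2]));r=cv2.minAreaRect(h[:,:2].astype(np.float32));print(r)
l=pts[(pts[:,2]>.10)&(pts[:,2]<.15)];print(np.median(l[:,2]),cv2.minAreaRect(l[:,:2].astype(np.float32)))
o=monitor.get_obs()
from scipy.spatial.transform import Rotation as R
print(R.from_quat(o["tool_rot"]).as_matrix().round(4))
for n,uv in dict(mug=(327,170),book=(132,239),rem=(505,226)).items(): print(n,atd(A,uv).round(3))
E
```

```text
[0.6695 0.1954 0.1016] 0.0027 [0.6673 0.1952 0.11  ] [0.6747 0.1958 0.11  ]
[0.6493 0.0664 0.0998] 0.0002 [0.6475 0.0659 0.11  ] [0.6549 0.0694 0.11  ]
[0.3857 0.1073 0.1025] 0.0002 [0.3862 0.1066 0.11  ] [0.3913 0.1093 0.11  ]
[0.406  0.2367 0.0979] 0.0026 [0.406  0.2354 0.11  ] [0.4157 0.2376 0.11  ]
c [0.52762362 0.1514609  0.10046215] [0.52675561 0.15079469 0.11      ]
0.26670064304630153 0.13075751123513096 -8.864730477017597 -8.92826373332143
0.26437276099309337 0.13055587781855266 -8.805254659431593 -8.722495579686793
handle 435 0.13304465902017903
((0.5263602137565613, 0.15140457451343536), (0.018415380269289017, 0.12011934816837311), 80.84306335449219)
0.10959835478604718 ((0.5272682905197144, 0.1518530249595642), (0.13513481616973877, 0.26841995120048523), 80.91886901855469)
[[-9.566e-01  2.915e-01 -5.000e-04]
 [ 2.915e-01  9.566e-01 -1.700e-03]
 [ 0.000e+00 -1.800e-03 -1.000e+00]]
mug [ 0.797 -0.011  0.003]
book [0.605 0.489 0.026]
rem [ 0.653 -0.477  0.017]
```

The lid centre is about (0.527, 0.1515) with yaw about −9°. The handle top measures 0.133 and the board 0.110, and both agree with the text. Next I move above the handle.

Request:
arm_command(
  increments=[
    {"dx": -2, "dy": -0.9, "dz": 0, "wz": -0.02},
    {"dx": -6, "dy": -2.6, "dz": 0, "wz": -0.05},
    {"dx": -10.5, "dy": -4.6, "dz": 0, "wz": -0.08},
    {"dx": -15, "dy": -6.6, "dz": 0.5, "wz": -0.11},
    {"dx": -19.5, "dy": -8.5, "dz": 1, "wz": -0.139},
    {"dx": -24, "dy": -10.5, "dz": 1.5, "wz": -0.139},
    {"dx": -28.5, "dy": -12.5, "dz": 2, "wz": -0.139},
    {"dx": -33, "dy": -14.4, "dz": 2.5, "wz": -0.139},
    {"dx": -37.5, "dy": -16.4, "dz": 3, "wz": -0.139},
    {"dx": -41.5, "dy": -18.1, "dz": 3, "wz": -0.139},
  ],
)

```text
validation failed for argument at $.in...
```

Request:
arm_command(
  increments=[
    {"dx": -2.5, "dy": -1.7},
    {"dx": -4, "dy": -2.6},
    {"dx": -4, "dy": -2.6},
  ],
)

```text
validation failed for argument at $.in...
```

```bash
cat > st.py <<'E'
from h import *
from scipy.spatial.transform import Rotation as R
def st(t=None,yaw=None):
    o=monitor.get_obs();M=R.from_quat(o["tool_rot"]).as_matrix()
    print("t",o["clock"],"p",o["eef_pos"].round(4),"F",np.round(o["ft_force"],1),"w",round(o["grip_width"],4),round(float(o["grasp_force"]),1),"yawx",np.degrees(np.arctan2(M[1,0],M[0,0])).round(2),"tz",M[:,2].round(4),"q6",np.round(o["joint_pos"],2))
    if t is not None: print("tool-frame delta cm",(M.T@(np.array(t)-o["eef_pos"])*100).round(2))
E
python3 - <<'E'
from st import *
st([.527,.1515,.112]);shot("wrist","w0")
E
```

```text
t 0.1 p [0.1456 0.4778 0.2305] F [0.1 0.1 0.6] w 0.0851 0.0 yawx 163.05 tz [-5.0e-04 -1.7e-03 -1.0e+00] q6 [1.27 0.24 0.   1.34 0.   1.57]
tool-frame delta cm [-45.99 -20.07  11.89]
```

View pics/w0.png

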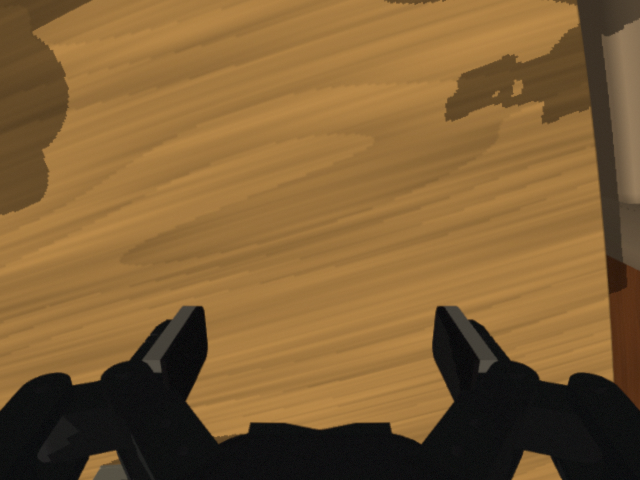

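The moves were refused, so the arm hasn't moved. The wrist picture shows bare table and the open fingers at (180,330) and (460,330). I'll resend with every field filled in.

Request:
arm_command(
  increments=[
    {"dx": -2, "dy": -0.9, "dz": 0, "wx": 0, "wy": 0, "wz": -0.02, "grip": 8.5},
    {"dx": -6, "dy": -2.6, "dz": 0, "wx": 0, "wy": 0, "wz": -0.05, "grip": 8.5},
    {"dx": -10.5, "dy": -4.6, "dz": 0, "wx": 0, "wy": 0, "wz": -0.08, "grip": 8.5},
    {"dx": -15, "dy": -6.6, "dz": 0.5, "wx": 0, "wy": 0, "wz": -0.11, "grip": 8.5},
    {"dx": -19.5, "dy": -8.5, "dz": 1, "wx": 0, "wy": 0, "wz": -0.139, "grip": 8.5},
    {"dx": -24, "dy": -10.5, "dz": 1.5, "wx": 0, "wy": 0, "wz": -0.139, "grip": 8.5},
    {"dx": -28.5, "dy": -12.5, "dz": 2, "wx": 0, "wy": 0, "wz": -0.139, "grip": 8.5},
    {"dx": -33, "dy": -14.4, "dz": 2.5, "wx": 0, "wy": 0, "wz": -0.139, "grip": 8.5},
    {"dx": -37.5, "dy": -16.4, "dz": 3, "wx": 0, "wy": 0, "wz": -0.139, "grip": 8.5},
    {"dx": -41.5, "dy": -18.1, "dz": 3, "wx": 0, "wy": 0, "wz": -0.139, "grip": 8.5},
  ],
)

```text
clock: 1.15
eef_pos: [0.4908, 0.182, 0.2002]
tool_rot: [0.079, 0.997, -0.0, -0.001]
ft_force: [1.1, 0.9, 0.3]
grip_width: 0.0847
grasp_force: 0.0
```

```bash
python3 - <<'E'
from st import *
st([.527,.1515,.112])
E
```

```text
t 1.15 p [0.4908 0.182  0.2002] F [1.1 0.9 0.3] w 0.0847 0.0 yawx 170.95 tz [-1.7e-03 -7.0e-04 -1.0e+00] q6 [ 0.36  0.3   0.01  1.28 -0.    0.51]
tool-frame delta cm [-4.06 -2.43  8.82]
```

Request:
arm_command(
  increments=[
    {"dx": -2.2, "dy": -1.3, "dz": 1, "wx": 0, "wy": 0, "wz": 0, "grip": 8.5},
    {"dx": -4.1, "dy": -2.5, "dz": 3, "wx": 0, "wy": 0, "wz": 0, "grip": 8.5},
    {"dx": -4.1, "dy": -2.5, "dz": 4, "wx": 0, "wy": 0, "wz": 0, "grip": 8.5},
    {"dx": -4.1, "dy": -2.5, "dz": 4, "wx": 0, "wy": 0, "wz": 0, "grip": 8.5},
    {"dx": -4.1, "dy": -2.5, "dz": 4, "wx": 0, "wy": 0, "wz": 0, "grip": 8.5},
  ],
)

```text
clock: 1.65
eef_pos: [0.5257, 0.1536, 0.1613]
tool_rot: [0.078, 0.997, -0.0, -0.001]
ft_force: [-0.4, 0.8, -0.2]
grip_width: 0.085
grasp_force: 0.0
```

```bash
python3 - <<'E'
from st import *
st([.527,.1515,.112]);shot("wrist","w1")
E
```

```text
t 1.65 p [0.5257 0.1536 0.1613] F [-0.4  0.8 -0.2] w 0.085 0.0 yawx 171.07 tz [-1.2e-03 -1.0e-04 -1.0e+00] q6 [0.28 0.37 0.   1.2  0.   0.44]
tool-frame delta cm [-0.17 -0.19  4.93]
```

View pics/w1.png

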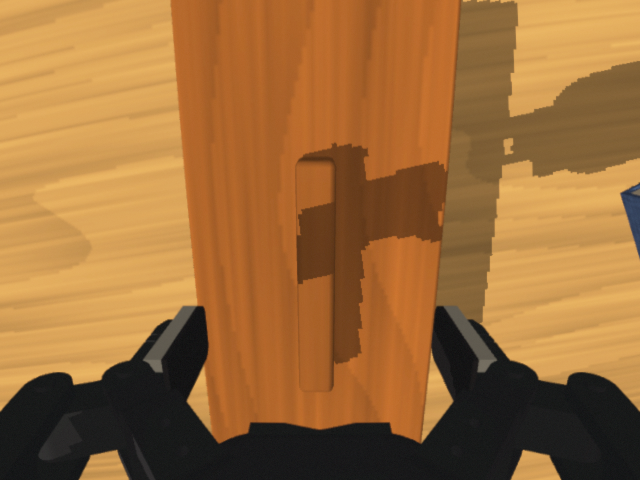

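The handle runs from (316,158) to (316,390). The fingers are centred near column 320, so they need to shift about 2 mm to the left (−y). I'll check this against the calibration.

```bash
python3 - <<'E'
from h import *
z=ld("w1")
P=np.array([atz(z,u,.134) for u in [(297,158),(335,158),(332,390),(300,390)]]);print(P.round(4),P.mean(0))
for u in[(316,170),(316,270),(316,380)]:print(atd(z,u).round(4))
x=P[0]+P[1]-P[2]-P[3];print(np.degrees(np.arctan2(x[1],x[0])),np.linalg.norm(x)/2)
E
```

```text
[[0.4671 0.1531 0.134 ]
 [0.4697 0.1693 0.134 ]
 [0.5866 0.1508 0.134 ]
 [0.584  0.1344 0.134 ]] [0.5268507  0.15189393 0.134     ]
[0.4735 0.1604 0.1337]
[0.5193 0.1531 0.1339]
[0.5789 0.1436 0.1344]
170.95130157306644 0.1183558398535178
```

Request:
arm_command(
  increments=[
    {"dx": -0.1, "dy": -0.2, "dz": 1, "wx": 0, "wy": 0, "wz": 0, "grip": 8.5},
    {"dx": -0.1, "dy": -0.2, "dz": 2.2, "wx": 0, "wy": 0, "wz": 0, "grip": 8.5},
    {"dx": -0.1, "dy": -0.2, "dz": 3.4, "wx": 0, "wy": 0, "wz": 0, "grip": 7},
    {"dx": -0.1, "dy": -0.2, "dz": 4.2, "wx": 0, "wy": 0, "wz": 0, "grip": 5},
    {"dx": -0.1, "dy": -0.2, "dz": 4.6, "wx": 0, "wy": 0, "wz": 0, "grip": 4},
    {"dx": -0.1, "dy": -0.2, "dz": 4.8, "wx": 0, "wy": 0, "wz": 0, "grip": 3.5},
    {"dx": -0.1, "dy": -0.2, "dz": 4.8, "wx": 0, "wy": 0, "wz": 0, "grip": 3},
    {"dx": -0.1, "dy": -0.2, "dz": 4.8, "wx": 0, "wy": 0, "wz": 0, "grip": 2.8},
  ],
)

```text
clock: 2.5
eef_pos: [0.5276, 0.151, 0.1137]
tool_rot: [0.078, 0.997, 0.0, 0.0]
ft_force: [0.3, -0.4, -0.6]
grip_width: 0.0283
grasp_force: 0.0
```

```bash
python3 - <<'E'
from st import *
st([.527,.1515,.112])
E
```

```text
t 2.5 p [0.5276 0.151  0.1137] F [ 0.3 -0.4 -0.6] w 0.0283 0.0 yawx 171.01 tz [ 8.e-04  2.e-04 -1.e+00] q6 [ 0.28  0.41 -0.07  1.09  0.    0.44]
tool-frame delta cm [0.07 0.04 0.17]
```

Request:
arm_command(
  increments=[
    {"dx": 0, "dy": 0, "dz": 0.1, "wx": 0, "wy": 0, "wz": 0, "grip": 2},
    {"dx": 0, "dy": 0, "dz": 0.1, "wx": 0, "wy": 0, "wz": 0, "grip": 1},
    {"dx": 0, "dy": 0, "dz": 0.1, "wx": 0, "wy": 0, "wz": 0, "grip": 0.5},
    {"dx": 0, "dy": 0, "dz": 0.1, "wx": 0, "wy": 0, "wz": 0, "grip": 0},
    {"dx": 0, "dy": 0, "dz": 0.1, "wx": 0, "wy": 0, "wz": 0, "grip": 0},
    {"dx": 0, "dy": 0, "dz": 0, "wx": 0, "wy": 0, "wz": 0, "grip": 0},
    {"dx": 0, "dy": 0, "dz": -0.3, "wx": 0, "wy": 0, "wz": 0, "grip": 0},
    {"dx": 0, "dy": 0, "dz": -0.8, "wx": 0, "wy": 0, "wz": 0, "grip": 0},
    {"dx": 0, "dy": 0, "dz": -1.5, "wx": 0, "wy": 0, "wz": 0, "grip": 0},
    {"dx": 0, "dy": 0, "dz": -2.5, "wx": 0, "wy": 0, "wz": 0, "grip": 0},
  ],
)

```text
clock: 3.5
eef_pos: [0.5267, 0.1507, 0.1383]
tool_rot: [0.078, 0.997, -0.0, -0.001]
ft_force: [0.4, 0.6, -3.8]
grip_width: 0.0165
grasp_force: 61.0
```

```bash
python3 - <<'E'
from st import *
st([.527,.1515,.112])
E
```

```text
t 3.5 p [0.5267 0.1507 0.1383] F [ 0.4  0.6 -3.8] w 0.0165 61.0 yawx 171.02 tz [-1.7e-03 -6.0e-04 -1.0e+00] q6 [ 0.28  0.39 -0.03  1.15 -0.    0.44]
tool-frame delta cm [-0.03  0.08  2.63]
```

Request:
arm_command(
  increments=[
    {"dx": 0, "dy": 0, "dz": -1, "wx": 0, "wy": 0, "wz": 0, "grip": 0},
    {"dx": 0, "dy": 0, "dz": -2.5, "wx": 0, "wy": 0, "wz": 0, "grip": 0},
    {"dx": 0, "dy": -0.5, "dz": -4, "wx": 0, "wy": 0, "wz": 0, "grip": 0},
    {"dx": 0, "dy": -2, "dz": -5, "wx": 0, "wy": 0, "wz": 0, "grip": 0},
    {"dx": 0, "dy": -4.5, "dz": -5, "wx": 0, "wy": 0, "wz": 0, "grip": 0},
    {"dx": 0, "dy": -7.5, "dz": -5, "wx": 0, "wy": 0, "wz": 0, "grip": 0},
    {"dx": 0, "dy": -10.5, "dz": -5, "wx": 0, "wy": 0, "wz": 0, "grip": 0},
    {"dx": 0, "dy": -13.5, "dz": -5, "wx": 0, "wy": 0, "wz": 0, "grip": 0},
    {"dx": 0, "dy": -16.5, "dz": -4.5, "wx": 0, "wy": 0, "wz": 0, "grip": 0},
    {"dx": 0, "dy": -18.5, "dz": -4, "wx": 0, "wy": 0, "wz": 0, "grip": 0},
  ],
)

```text
clock: 4.5
eef_pos: [0.4976, -0.0344, 0.179]
tool_rot: [0.079, 0.997, -0.0, 0.0]
ft_force: [0.5, -0.4, -3.0]
grip_width: 0.0164
grasp_force: 61.0
```

Request:
arm_command(
  increments=[
    {"dx": 0, "dy": -1, "dz": 1, "wx": 0, "wy": 0, "wz": 0, "grip": 0},
    {"dx": 0, "dy": -1.5, "dz": 3, "wx": 0, "wy": 0, "wz": 0, "grip": 0},
    {"dx": 0, "dy": -1.5, "dz": 5.5, "wx": 0, "wy": 0, "wz": 0, "grip": 0},
    {"dx": 0, "dy": -1.5, "dz": 8, "wx": 0, "wy": 0, "wz": 0, "grip": 0},
    {"dx": 0, "dy": -1.5, "dz": 10, "wx": 0, "wy": 0, "wz": 0, "grip": 0},
    {"dx": 0, "dy": -1.5, "dz": 11.5, "wx": 0, "wy": 0, "wz": 0, "grip": 0},
    {"dx": 0, "dy": -1.5, "dz": 12.5, "wx": 0, "wy": 0, "wz": 0, "grip": 0},
    {"dx": 0, "dy": -1.5, "dz": 13, "wx": 0, "wy": 0, "wz": 0, "grip": 0},
    {"dx": 0, "dy": -1.5, "dz": 13, "wx": 0, "wy": 0, "wz": 0, "grip": 0},
    {"dx": 0, "dy": -1.5, "dz": 13, "wx": 0, "wy": 0, "wz": 0, "grip": 0},
  ],
)

```text
clock: 5.5
eef_pos: [0.4966, -0.0466, 0.0489]
tool_rot: [0.078, 0.997, 0.0, 0.001]
ft_force: [0.1, -1.0, -3.9]
grip_width: 0.017
grasp_force: 61.1
```

```bash
python3 - <<'E'
from st import *
st([.496,-.047,.0177]);shot("top","top1");shot("scene","sc1")
a=ld("top1")["p"][120:400,150:420,::-1];b=ld("sc1")["p"][150:400,180:480,::-1]
im=np.zeros((560,800,3),np.uint8);a=cv2.resize(a,(400,415));b=cv2.resize(b,(400,333));im[:415,:400]=a;im[:333,400:]=b;cv2.imwrite("pics/c1.png",im)
E
```

```text
t 5.5 p [ 0.4966 -0.0466  0.0489] F [ 0.1 -1.  -3.9] w 0.017 61.1 yawx 171.02 tz [ 1.3e-03 -1.0e-04 -1.0e+00] q6 [-0.09  0.4  -0.29  0.88  0.    0.06]
tool-frame delta cm [ 0.06 -0.05  3.12]
```

View pics/c1.png

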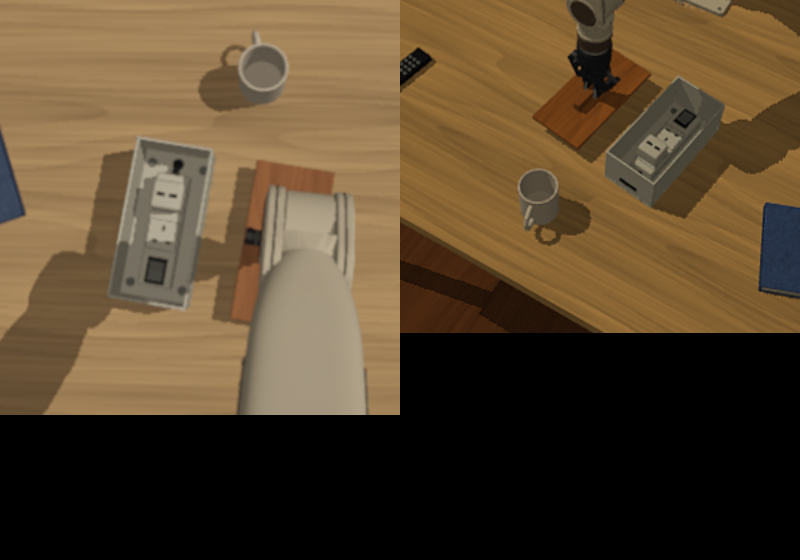

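The open box is at left, with the switch at its near end (panel (156,270)) and the sockets and charger beyond it. The lid hangs level beside the box over clear table, so I lower it gently.

Request:
arm_command(
  increments=[
    {"dx": 0, "dy": 0, "dz": 0.7, "wx": 0, "wy": 0, "wz": 0, "grip": 0},
    {"dx": 0, "dy": 0, "dz": 1.4, "wx": 0, "wy": 0, "wz": 0, "grip": 0},
    {"dx": 0, "dy": 0, "dz": 2.0, "wx": 0, "wy": 0, "wz": 0, "grip": 0},
    {"dx": 0, "dy": 0, "dz": 2.4, "wx": 0, "wy": 0, "wz": 0, "grip": 0},
    {"dx": 0, "dy": 0, "dz": 2.6, "wx": 0, "wy": 0, "wz": 0, "grip": 0},
    {"dx": 0, "dy": 0, "dz": 2.7, "wx": 0, "wy": 0, "wz": 0, "grip": 0},
    {"dx": 0, "dy": 0, "dz": 2.8, "wx": 0, "wy": 0, "wz": 0, "grip": 0},
    {"dx": 0, "dy": 0, "dz": 2.85, "wx": 0, "wy": 0, "wz": 0, "grip": 0},
    {"dx": 0, "dy": 0, "dz": 2.85, "wx": 0, "wy": 0, "wz": 0, "grip": 0},
  ],
)

```text
clock: 6.5
eef_pos: [0.4961, -0.0466, 0.0199]
tool_rot: [0.078, 0.997, -0.0, 0.0]
ft_force: [-0.7, 0.5, -3.2]
grip_width: 0.017
grasp_force: 61.1
```

```bash
python3 - <<'E'
from st import *
st([.496,-.047,.0177])
E
```

```text
t 6.5 p [ 0.4961 -0.0466  0.0199] F [-0.7  0.5 -3.2] w 0.017 61.1 yawx 171.02 tz [ 2.e-04 -1.e-04 -1.e+00] q6 [-0.09  0.44 -0.32  0.81 -0.    0.06]
tool-frame delta cm [ 0.   -0.04  0.22]
```

Request:
arm_command(
  increments=[
    {"dx": 0, "dy": 0, "dz": 0.05, "wx": 0, "wy": 0, "wz": 0, "grip": 0},
    {"dx": 0, "dy": 0, "dz": 0.1, "wx": 0, "wy": 0, "wz": 0, "grip": 0},
    {"dx": 0, "dy": 0, "dz": 0.15, "wx": 0, "wy": 0, "wz": 0, "grip": 0},
    {"dx": 0, "dy": 0, "dz": 0.15, "wx": 0, "wy": 0, "wz": 0, "grip": 0},
  ],
)

```text
clock: 6.9
eef_pos: [0.4959, -0.0466, 0.0183]
tool_rot: [0.078, 0.997, -0.0, -0.0]
ft_force: [-0.1, 0.7, -3.1]
grip_width: 0.0166
grasp_force: 61.1
```

Request:
arm_command(
  increments=[
    {"dx": 0, "dy": 0, "dz": 0.04, "wx": 0, "wy": 0, "wz": 0, "grip": 0},
    {"dx": 0, "dy": 0, "dz": 0.06, "wx": 0, "wy": 0, "wz": 0, "grip": 0},
    {"dx": 0, "dy": 0, "dz": 0.06, "wx": 0, "wy": 0, "wz": 0, "grip": 0},
  ],
)

```text
clock: 7.2
eef_pos: [0.496, -0.0466, 0.0179]
tool_rot: [0.078, 0.997, -0.0, 0.0]
ft_force: [-1.4, -0.4, -0.5]
grip_width: 0.0166
grasp_force: 61.5
```

Contact: the force is now carried by the table. I open slowly and rise.

Request:
arm_command(
  increments=[
    {"dx": 0, "dy": 0, "dz": 0, "wx": 0, "wy": 0, "wz": 0, "grip": 1.7},
    {"dx": 0, "dy": 0, "dz": 0, "wx": 0, "wy": 0, "wz": 0, "grip": 2.2},
    {"dx": 0, "dy": 0, "dz": 0, "wx": 0, "wy": 0, "wz": 0, "grip": 3},
    {"dx": 0, "dy": 0, "dz": 0, "wx": 0, "wy": 0, "wz": 0, "grip": 4},
    {"dx": 0, "dy": 0, "dz": 0, "wx": 0, "wy": 0, "wz": 0, "grip": 4},
    {"dx": 0, "dy": 0, "dz": 0, "wx": 0, "wy": 0, "wz": 0, "grip": 4},
  ],
)

```text
clock: 7.8
eef_pos: [0.4961, -0.0466, 0.0178]
tool_rot: [0.078, 0.997, -0.0, 0.0]
ft_force: [-0.3, 0.4, 0.2]
grip_width: 0.04
grasp_force: 0.0
```

Request:
arm_command(
  increments=[
    {"dx": 0, "dy": 0, "dz": -1, "wx": 0, "wy": 0, "wz": 0, "grip": 4},
    {"dx": 0, "dy": 0, "dz": -3, "wx": 0, "wy": 0, "wz": 0, "grip": 4},
    {"dx": 0, "dy": 0, "dz": -6, "wx": 0, "wy": 0, "wz": 0, "grip": 4},
    {"dx": 0, "dy": 0, "dz": -10, "wx": 0, "wy": 0, "wz": 0, "grip": 4},
    {"dx": 0, "dy": 0, "dz": -14, "wx": 0, "wy": 0, "wz": 0, "grip": 3},
    {"dx": 0, "dy": 0, "dz": -18, "wx": 0, "wy": 0, "wz": 0, "grip": 2},
    {"dx": 0, "dy": 0, "dz": -21, "wx": 0, "wy": 0, "wz": 0, "grip": 0},
    {"dx": 0, "dy": 0, "dz": -22, "wx": 0, "wy": 0, "wz": 0, "grip": 0},
    {"dx": 0, "dy": 0, "dz": -22, "wx": 0, "wy": 0, "wz": 0, "grip": 0},
  ],
)

```text
clock: 8.7
eef_pos: [0.497, -0.0467, 0.2397]
tool_rot: [0.078, 0.997, -0.0, 0.002]
ft_force: [0.7, 0.3, -0.6]
grip_width: 0.0001
grasp_force: 0.0
```

Request:
arm_command(
  increments=[
    {"dx": 0.5, "dy": 2, "dz": 0, "wx": 0, "wy": 0, "wz": 0, "grip": 0},
    {"dx": 1.5, "dy": 6, "dz": 0, "wx": 0, "wy": 0, "wz": 0, "grip": 0},
    {"dx": 2.5, "dy": 10, "dz": 0, "wx": 0, "wy": 0, "wz": 0, "grip": 0},
    {"dx": 3.5, "dy": 14, "dz": 1, "wx": 0, "wy": 0, "wz": 0, "grip": 0},
    {"dx": 4.5, "dy": 18, "dz": 2, "wx": 0, "wy": 0, "wz": 0, "grip": 0},
    {"dx": 4.9, "dy": 20.2, "dz": 3.5, "wx": 0, "wy": 0, "wz": 0, "grip": 0},
    {"dx": 4.9, "dy": 20.2, "dz": 4, "wx": 0, "wy": 0, "wz": 0, "grip": 0},
    {"dx": 4.9, "dy": 20.2, "dz": 4, "wx": 0, "wy": 0, "wz": 0, "grip": 0},
    {"dx": 4.9, "dy": 20.2, "dz": 4, "wx": 0, "wy": 0, "wz": 0, "grip": 0},
  ],
)

```text
clock: 9.6
eef_pos: [0.4788, 0.1595, 0.197]
tool_rot: [0.079, 0.997, -0.001, -0.001]
ft_force: [-0.6, -0.0, 0.7]
grip_width: 0.0001
grasp_force: 0.0
```

```bash
python3 - <<'E'
from st import *
st();shot("wrist","w2")
E
```

```text
t 9.6 p [0.4788 0.1595 0.197 ] F [-0.6 -0.   0.7] w 0.0001 0.0 yawx 170.96 tz [-0.0017 -0.001  -1.    ] q6 [ 0.32  0.27 -0.05  1.26 -0.    0.48]
```

View pics/w2.png

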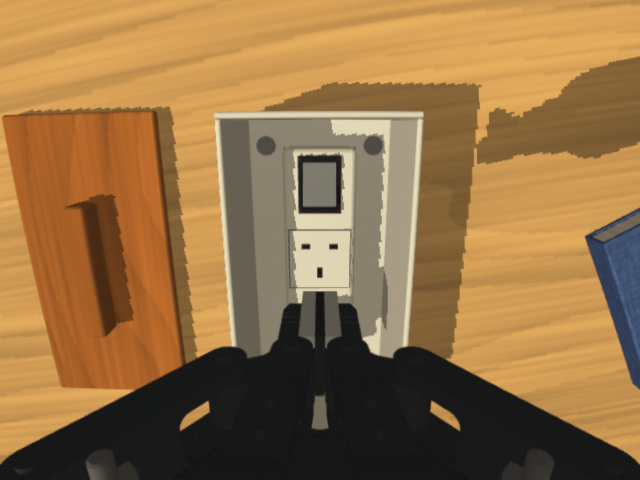

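The wrist view shows the rocker in its frame, with frame corners (298,155), (341,155), (341,213) and (299,213), and the sockets below it. The lid lies flat at left. I'll measure heights and position from depth.

```bash
python3 - <<'E'
from h import *
z=ld("w2")
print("col320 heights",[(v,(atd(z,(320,v))*1e3).round(1).tolist()) for v in range(148,222,4)])
c=np.array([(298,155),(341,155),(341,213),(299,213)])
P=np.array([atz(z,u,.046) for u in c]);print(P.round(4),P.mean(0).round(4))
x=P[2]+P[3]-P[0]-P[1];print(np.linalg.norm(x)/2,np.degrees(np.arctan2(x[1],x[0])))
# box rim: outer corners
for u in[(215,113),(423,113)]:print(atz(z,u,.1).round(4))
# frame by depth in box coords using nominal pose
a=np.radians(-9);ex=np.array([np.cos(a),np.sin(a)]);ey=np.array([-ex[1],ex[0]])
for u in [(320,157),(320,211),(300,184),(340,184)]:
    d=atd(z,u);print(u,d.round(4),((d[:2]-[.527,.1516])@ex).round(4),((d[:2]-[.527,.1516])@ey).round(4))
# tip thickness
for u in[(302,296),(338,296)]:print("tip",atd(z,u).round(4))
# top-view rim of box
from_top=ld("top1")
pts=np.array([atd(from_top,(u,v)) for v in range(200,340) for u in range(210,300)])
r=pts[(pts[:,2]>.094)&(pts[:,2]<.106)];print(len(r),cv2.minAreaRect(r[:,:2].astype(np.float32)))
E
```

```text
col320 heights [(148, [424.8, 168.5, 41.6]), (152, [427.6, 168.0, 44.1]), (156, [430.3, 167.6, 46.9]), (160, [433.2, 167.1, 46.7]), (164, [435.9, 166.7, 49.1]), (168, [438.8, 166.3, 49.0]), (172, [441.7, 165.8, 48.8]), (176, [444.6, 165.3, 49.0]), (180, [447.6, 164.9, 48.6]), (184, [450.6, 164.4, 48.3]), (188, [453.4, 163.9, 49.8]), (192, [456.2, 163.5, 50.6]), (196, [459.1, 163.0, 51.2]), (200, [461.8, 162.6, 52.6]), (204, [464.7, 162.2, 53.4]), (208, [469.2, 161.4, 45.9]), (212, [472.2, 161.0, 46.8]), (216, [476.0, 160.4, 43.7]), (220, [479.0, 159.9, 44.1])]
[[0.4271 0.1516 0.046 ]
 [0.432  0.1831 0.046 ]
 [0.4756 0.1768 0.046 ]
 [0.4706 0.1448 0.046 ]] [0.4513 0.1641 0.046 ]
0.04404058700730809 -8.50613520168792
[0.3914 0.1108 0.1   ]
[0.4107 0.2324 0.1   ]
(320, 157) [0.431  0.1675 0.047 ] -0.0973 0.0007
(320, 211) [0.4713 0.1611 0.0471] -0.0565 0.0007
(300, 184) [0.4484 0.1495 0.0471] -0.0773 -0.0144
(340, 184) [0.4532 0.1793 0.0467] -0.0772 0.0158
tip [0.4682 0.1546 0.2057]
tip [0.545  0.1645 0.0448]
616 ((0.5271563529968262, 0.15160800516605377), (0.1267222911119461, 0.2600945830345154), 80.76800537109375)
```

Measured: pivot about (0.4505, 0.1641), frame top 47 mm, rocker level 49 mm, and raised half 52–53 mm at the press point. This matches the text. I target 13 mm from the pivot, so the tip clears the other half, and descend to just above it.

Request:
arm_command(
  increments=[
    {"dx": 0.8, "dy": 0, "dz": 1, "wx": 0, "wy": 0, "wz": 0, "grip": 0},
    {"dx": 1.5, "dy": 0, "dz": 3, "wx": 0, "wy": 0, "wz": 0, "grip": 0},
    {"dx": 1.5, "dy": 0, "dz": 6, "wx": 0, "wy": 0, "wz": 0, "grip": 0},
    {"dx": 1.5, "dy": 0, "dz": 9, "wx": 0, "wy": 0, "wz": 0, "grip": 0},
    {"dx": 1.5, "dy": 0, "dz": 11.5, "wx": 0, "wy": 0, "wz": 0, "grip": 0},
    {"dx": 1.5, "dy": 0, "dz": 12.7, "wx": 0, "wy": 0, "wz": 0, "grip": 0},
    {"dx": 1.5, "dy": 0, "dz": 13.2, "wx": 0, "wy": 0, "wz": 0, "grip": 0},
    {"dx": 1.5, "dy": 0, "dz": 13.2, "wx": 0, "wy": 0, "wz": 0, "grip": 0},
    {"dx": 1.5, "dy": 0, "dz": 13.2, "wx": 0, "wy": 0, "wz": 0, "grip": 0},
  ],
)

```text
clock: 10.55
eef_pos: [0.4655, 0.163, 0.067]
tool_rot: [0.079, 0.997, 0.0, 0.001]
ft_force: [-0.4, 0.6, 0.5]
grip_width: 0.0001
grasp_force: 0.0
```

```bash
python3 - <<'E'
from st import *
st([.4633,.1621,.049])
E
```

```text
t 10.55 p [0.4655 0.163  0.067 ] F [-0.4  0.6  0.5] w 0.0001 0.0 yawx 170.99 tz [ 2.3e-03  8.0e-04 -1.0e+00] q6 [ 0.34  0.36 -0.28  0.92 -0.    0.49]
tool-frame delta cm [ 0.21 -0.13  1.8 ]
```

Request:
arm_command(
  increments=[
    {"dx": 0.2, "dy": -0.1, "dz": 0.4, "wx": 0, "wy": 0, "wz": 0, "grip": 0},
    {"dx": 0.2, "dy": -0.1, "dz": 0.8, "wx": 0, "wy": 0, "wz": 0, "grip": 0},
    {"dx": 0.2, "dy": -0.1, "dz": 1.0, "wx": 0, "wy": 0, "wz": 0, "grip": 0},
    {"dx": 0.2, "dy": -0.1, "dz": 1.2, "wx": 0, "wy": 0, "wz": 0, "grip": 0},
    {"dx": 0.2, "dy": -0.1, "dz": 1.3, "wx": 0, "wy": 0, "wz": 0, "grip": 0},
    {"dx": 0.2, "dy": -0.1, "dz": 1.4, "wx": 0, "wy": 0, "wz": 0, "grip": 0},
    {"dx": 0.2, "dy": -0.1, "dz": 1.5, "wx": 0, "wy": 0, "wz": 0, "grip": 0},
    {"dx": 0.2, "dy": -0.1, "dz": 1.6, "wx": 0, "wy": 0, "wz": 0, "grip": 0},
    {"dx": 0.2, "dy": -0.1, "dz": 1.6, "wx": 0, "wy": 0, "wz": 0, "grip": 0},
  ],
)

```text
clock: 11.45
eef_pos: [0.4629, 0.1624, 0.0499]
tool_rot: [0.078, 0.997, 0.0, 0.001]
ft_force: [1.1, -0.0, 2.5]
grip_width: -0.0001
grasp_force: 1.2
```

Request:
arm_command(
  increments=[
    {"dx": 0, "dy": 0, "dz": 0.05, "wx": 0, "wy": 0, "wz": 0, "grip": 0},
    {"dx": 0, "dy": 0, "dz": 0.1, "wx": 0, "wy": 0, "wz": 0, "grip": 0},
    {"dx": 0, "dy": 0, "dz": 0.15, "wx": 0, "wy": 0, "wz": 0, "grip": 0},
    {"dx": 0, "dy": 0, "dz": 0.15, "wx": 0, "wy": 0, "wz": 0, "grip": 0},
  ],
)

```text
clock: 11.85
eef_pos: [0.4625, 0.1624, 0.0485]
tool_rot: [0.078, 0.997, 0.0, 0.0]
ft_force: [1.4, -0.2, 3.9]
grip_width: -0.0001
grasp_force: 2.3
```

Request:
arm_command(
  increments=[
    {"dx": 0, "dy": 0, "dz": 0.05, "wx": 0, "wy": 0, "wz": 0, "grip": 0},
    {"dx": 0, "dy": 0, "dz": 0.1, "wx": 0, "wy": 0, "wz": 0, "grip": 0},
    {"dx": 0, "dy": 0, "dz": 0.1, "wx": 0, "wy": 0, "wz": 0, "grip": 0},
  ],
)

```text
clock: 12.15
eef_pos: [0.4626, 0.1624, 0.0484]
tool_rot: [0.078, 0.997, 0.0, 0.001]
ft_force: [-1.0, -0.8, 11.8]
grip_width: -0.0002
grasp_force: 5.8
```

It has stopped at 48.4 mm with 12 N, which is the hard stop. I withdraw and look.

Request:
arm_command(
  increments=[
    {"dx": 0, "dy": 0, "dz": 0.05, "wx": 0, "wy": 0, "wz": 0, "grip": 0},
    {"dx": 0, "dy": 0, "dz": 0.05, "wx": 0, "wy": 0, "wz": 0, "grip": 0},
    {"dx": 0, "dy": 0, "dz": -0.5, "wx": 0, "wy": 0, "wz": 0, "grip": 0},
    {"dx": 0, "dy": 0, "dz": -2, "wx": 0, "wy": 0, "wz": 0, "grip": 0},
    {"dx": 0, "dy": 0, "dz": -5, "wx": 0, "wy": 0, "wz": 0, "grip": 0},
    {"dx": 0, "dy": 0, "dz": -9, "wx": 0, "wy": 0, "wz": 0, "grip": 0},
    {"dx": -0.5, "dy": 0, "dz": -13, "wx": 0, "wy": 0, "wz": 0, "grip": 0},
    {"dx": -1.5, "dy": 0, "dz": -15, "wx": 0, "wy": 0, "wz": 0, "grip": 0},
    {"dx": -1.5, "dy": 0, "dz": -15, "wx": 0, "wy": 0, "wz": 0, "grip": 0},
    {"dx": -1.5, "dy": 0, "dz": -15, "wx": 0, "wy": 0, "wz": 0, "grip": 0},
  ],
)

```text
clock: 13.15
eef_pos: [0.476, 0.1597, 0.1961]
tool_rot: [0.078, 0.997, -0.0, -0.001]
ft_force: [-0.4, 0.2, -0.5]
grip_width: -0.0
grasp_force: 0.0
```

```bash
python3 - <<'E'
from st import *
st();shot("wrist","w3");shot("top","top2")
z=ld("w3")
print([(v,(atd(z,(320,v))*1e3).round(1).tolist()) for v in range(150,222,4)])
t=ld("top2");P=np.array([atd(t,(u,v)) for v in range(205,340,2) for u in range(295,370,2)]);l=P[(P[:,2]>.009)&(P[:,2]<.025)]
print("lid",len(l),np.median(l[:,2]),np.c_[l[:,:2],np.ones(len(l))].shape,np.linalg.lstsq(np.c_[l[:,:2],np.ones(len(l))],l[:,2],rcond=None)[0])
cv2.imwrite("pics/c3.png",np.hstack([cv2.resize(z["p"][:,:,::-1],(400,300)),cv2.resize(t["p"][:,:,::-1],(400,300))]))
E
```

```text
t 13.15 p [0.476  0.1597 0.1961] F [-0.4  0.2 -0.5] w -0.0 0.0 yawx 171.01 tz [-2.4e-03 -3.0e-04 -1.0e+00] q6 [ 0.32  0.26 -0.06  1.25  0.    0.48]
[(150, [424.2, 168.4, 26.8]), (154, [426.1, 168.1, 43.6]), (158, [428.9, 167.6, 45.3]), (162, [431.6, 167.2, 47.1]), (166, [434.8, 166.7, 44.4]), (170, [436.7, 166.4, 53.4]), (174, [439.8, 165.9, 52.1]), (178, [442.8, 165.4, 51.4]), (182, [445.8, 165.0, 50.8]), (186, [449.0, 164.5, 48.7]), (190, [451.9, 164.0, 49.0]), (194, [455.0, 163.5, 48.6]), (198, [457.9, 163.0, 49.0]), (202, [461.0, 162.6, 48.7]), (206, [464.1, 162.1, 48.7]), (210, [467.3, 161.6, 48.0]), (214, [470.5, 161.1, 47.2]), (218, [474.3, 160.5, 44.2])]
lid 1265 0.01449407016218962 (1265, 3) [4.22623675e-04 8.54279148e-05 1.42831434e-02]
```

View pics/c3.png

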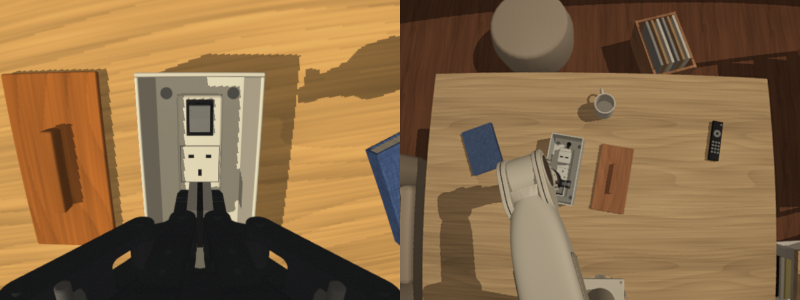

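The socket-side half now lies level at 49 mm and the other half stands up at 53 mm, so the switch is on. The lid is flat at 14.5 mm with its handle up, and the mug, book and remote are where they were. I'm handing in the job.

```bash
python3 -c "
from workcell import job
print(job.job_done())"
```

```text
the job is handed in; nothing more can be done
None
```

I laid the lid flat and right way up beside the open box, pressed the switch fully on, and handed the job in at about 13 s. The mug, remote and book were left untouched.

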